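# Shut the dust feeder's gate on its catch and cover the hopper

### The arm

A 6-joint arm with a two-finger parallel gripper is mounted at the origin on a cart in front of the work surface, level with it; the furniture and walls round the work are solid. World frame = base frame: x ahead of the robot, y to its left, z up, the work surface at z = 0. Lengths are in m, angles in rad, forces in N, time in s.
With the tool pointing down it reaches from about 0.35 to 0.85 m from the base axis. Payload 8.1 kg.
Tool frame: the origin (TCP) lies on the centre line of the jaws, within the pads' length; the fingertips stand 11 mm ahead of it and the grasp point (between the pads) lies 8 mm behind it (tip_reach is the z of the fingertips in the tool frame, in m); z points along the fingers, y is the direction in which the jaws open and shut (so a half turn about z gives the same grasp; the last joint's range is limited). The gripper opens to 93 mm and grips with 3 to 60 N. Pads are 15 mm wide; open, the fingers measure 128 mm over their backs; the gripper's body (75 mm by 188 mm) begins 65 mm behind the grasp point.
Start: joints at [1.237, 0.13, 1.488, -0, 1.523, -0.085], TCP at [0.148, 0.582, 0.23] pointing down, gripper open.
Joint ranges: [-2.96, 2.96], [-0.89, 2.26], [0.02, 2.5], [-1.34, 4.48], [0, 2.73], [-2.66, 2.66]. Speed limits (rad/s): [2.39, 2.39, 2.79, 3.14, 3.14, 3.14].

### API

Orientations are given as a rotation vector (axis times angle).
In Python, from plant import read_state, read_camera, camera_params, close_job, silhouettes, tip_of, tip_reach gives the robot as it stands.
- The arm moves only by the shell command python3 -m creep 'ROWS' [FORCE]. ROWS is JSON, a list of rows, each a list of 5 numbers: the shift along the tool's x, y, z in m, then the turn about the tool's z in rad, then the closure in counts, from 0 (fully open) to 255 (shut). In form: [[dx, dy, dz, twist, gripper], ...]. A call has 1 to 12 rows; each row shifts and turns the commanded pose from where the row before left it, along the tool's axes as they then stand; what a row does not reach is not made up. A row lasts 1/12 s, in which the tool goes at most 41.7 mm and 7.16 degrees, less where a joint would pass 70% of its speed; a pose out of reach is approached as far as the arm can. A call is refused whole if a number of a shift passes 0.0417 or a number of a turn 0.125, either way. A call with a gripper value outside its range is refused whole. The fingers move at their own pace and stop on an object; FORCE is the grip in N (left out, the last holds). Time passes only in rows, so rows that do not move let the fingers close. It gives the time, the measured TCP pose, the force and the opening at its end, in the units of the state.
- read_state(): the state, without advancing time (a new reading comes with each control period).
- read_camera(name): name is "side" or "top"; returns the picture (400x640x3 uint8, red, green, blue); there is no depth.
- camera_params(name): a dict with "fov_y" (degrees; the focal length in pixels is half the picture's height over the tangent of half this angle, whatever the lens; pixels are square), "cx", "cy" (the principal point, pixels), "k1" (the pictures are not rectified: a ray, as slopes to the right and down, at radius r is drawn at 1 + k1 r^2 times it, then the intrinsics apply), "position" and "rotation" of the camera in the world. Camera axes: x right, y down, z forward; pixel columns grow to the right and rows downward; lengths in m; the calibration is good to about 2 mm. A picture is of the moment at which its call begins. camera_params takes no time and is no camera call.
- close_job(): hands the job in, once; it reports no verdict.
Trained networks look in the newest picture that a camera, given by its name, has taken for a name from the list of things; names that differ only in an ending like _2 or _b are one class to them, and where a whole thing is asked for, a point or a joint stands for the part that bears it (a point fixed in the world has none). Each returns a list of dicts, best first, with "confidence" (0 to 1); they miss things now and then, are a little off and sometimes report something else, mostly with a low value. They report only what shows in the picture. A call takes as long as a camera call.
- silhouettes(camera, query): "region" (400x640 bool, what is visible of it) and "pixel" ([column, row] in pixels, amid what is visible of it).
- tip_of(camera, query): "pixel" ([column, row] in pixels: a listed point, or the origin of a listed thing).
The state is a dict: "t": time; "q": joint angles; "dq": joint speeds; "joint_torque": joint torques, N m; "tool_pos": TCP position; "orientation": TCP orientation; "force": force on the tool from outside, world axes, zero at the start; "wrist_torque": the same for the moment, N m; "opening": finger opening in m.
Only numpy, scipy, OpenCV 4.12 (cv2) and the standard library are available. Lean on these libraries where they do the work, as an engineer would, in place of code of your own. Each camera call takes 0.05 s, during which the arm holds its last target.

### The job

Close up the small dust feeder: push its slide gate all the way in by the red end until the spring catch snaps down behind the ridge on the gate, and put the loose steel cover on the hopper so that it lies flat with its lip inside the mouth. Leave the ring under the spout, the jar, the vial and the brown bottle standing where they are.

Things in the scene. Friction and masses are not known exactly. Their poses are not given: they have to be found in the camera images.
- push_face (a point): Centre of the outer face of the red sleeve on the upturned outer end of the slide gate; moves with the gate. Sleeve 72 mm wide (y), 30 mm high (z), 11 mm thick (x), centre 102 mm above the bench; nothing but the bench is below or in front of it. Own +x is the direction in which the gate shuts, level, towards the hopper's axis, which is 133 mm ahead when shut; +y across the gate, +z up.
- gate (a joint): How far the slide gate stands open, in m: 0 is fully home against its stop, 0.055 fully drawn out. It slides stiffly (about 6 N of friction) and stays where it is left; the last 20 mm take about 10 N because the ridge must lift the catch. Only below about 0.002 can the catch drop behind the ridge.
- catch (a joint): Spring catch: a U-shaped wire bail hinged on the guide rails, its cross bar over the gate 97 mm from the hopper's axis on the push_face side. Angle in rad: 0 is fully down, positive lifted. It reads 0 while the gate is well open too; near home the ridge lifts it to about 0.12, and it snaps back to 0 behind the ridge when the gate is home, which then cannot slide back.
- hopper_mouth (a point): Centre of the round mouth of the steel hopper, in the plane of its rim, 169 mm above the bench. Inner diameter 94 mm, rim 3 mm wide with a bead to 108 mm outside. Own axes: +x the shutting direction of the gate, +z up. The feeder (base 130 x 150 mm) is fixed to the bench.
- cover_knob (a point): Centre of the round black knob of the loose steel cover: knob 26 mm across, 12 mm high, on a 16 mm neck; 8 mm below the knob's top, 28 mm above the cover's underside. Disc 110 mm across, 4 mm thick, with a lip below it 86 mm across, 7 mm deep, on which it rests on the bench, knob up. Seated on the hopper the knob's centre is 21 mm above hopper_mouth. About 160 g. +z up.
- layer_ring: Flat steel ring, 62 mm across, 10 mm high, lying on the feeder's base under the spout; origin at the centre of its underside. To be left alone.
- blue_jar: White plastic jar with a blue cap, 58 mm across, 83 mm high; origin at the centre of its underside. To be left alone.
- vial: Small glass vial with a black cap, 27 mm across, 56 mm high, beside the feeder; origin at the centre of its underside. To be left alone.
- brown_bottle: Brown glass bottle with a white cap, 56 mm across, 114 mm high, beside the feeder; origin at the centre of its underside. To be left alone.

How it is judged:
At the end, for the whole second after the job is handed in: The gate is home (open less than 4 mm) with the catch down behind its ridge (less than 0.04 rad), and the released cover lies flat on the hopper: knob within 8 mm of the mouth's axis, 18 to 24 mm above the rim, tilted less than 0.05 rad (value of joint gate below 0.004 m and value of joint catch below 0.04 rad and horizontal distance between cover_knob and hopper_mouth below 0.008 m and z of cover_knob in the frame of hopper_mouth between 0.018 and 0.024 m and angle between cover_knob's own z axis and vertical below 0.05 rad); the robot touches nothing.
It fails at once if the blue-capped jar is shifted more than 25 mm or tipped (distance of blue_jar from where it was at the start of the episode above 0.025 m or angle between blue_jar's own z axis and vertical above 0.3 rad).
It fails at once if the vial is shifted more than 25 mm or tipped (distance of vial from where it was at the start of the episode above 0.025 m or angle between vial's own z axis and vertical above 0.3 rad).
It fails at once if the brown bottle is shifted more than 25 mm or tipped (distance of brown_bottle from where it was at the start of the episode above 0.025 m or angle between brown_bottle's own z axis and vertical above 0.3 rad).
It fails at once if the steel ring under the spout is shifted more than 25 mm or tipped (distance of layer_ring from where it was at the start of the episode above 0.025 m or angle between layer_ring's own z axis and vertical above 0.3 rad).
It also fails if it takes over 54 s, if anything falls off the work surface, if the arm or the gripper's body presses on something with over 40 N, if the wrist force passes 120 N, or if a joint passes its speed limit or range.

## Working session

There is one attempt and no reset: what is moved stays moved. The work goes in short steps, Python scripts to look and compute and a shell command to move; the robot and the scene stay as the last step left them, time stands still between calls to the robot, and variables do not carry over. Pictures are saved under pics/ and viewed, and the job is handed in when it is done.

```bash
ls; mkdir -p pics; python3 - <<'E'
from plant import *
import cv2
s=read_state(); print({k:(v if not hasattr(v,'round') else v) for k,v in s.items()}, tip_reach)
for c in("side","top"):
    cv2.imwrite(f"pics/{c}0.png",read_camera(c)[:,:,::-1]); print(camera_params(c))
E
```

```text
pics
{'t': 0.0, 'q': array([ 1.23659191e+00,  1.31153308e-01,  1.48929985e+00,  1.58427051e-05,
        1.52299617e+00, -8.53815433e-02]), 'dq': array([-0.000531  ,  0.00028603, -0.0019627 ,  0.00080852, -0.00138857,
       -0.00072581]), 'joint_torque': array([ 9.49876230e-04, -5.59858990e+01, -4.91743541e+01,  7.70156574e-02,
        3.56639957e-02, -7.95817556e-06]), 'tool_pos': array([0.14753587, 0.58100139, 0.22858083]), 'orientation': array([-3.89793697e-01, -3.11691042e+00,  2.84697365e-03]), 'force': array([0.03039266, 0.76141051, 0.14592617]), 'wrist_torque': array([-0.03174504,  0.03703112, -0.02024767]), 'opening': 0.0930436074300738} 0.011
{'fov_y': 53.23080038921077, 'cx': 317.5919005957701, 'cy': 204.02041287029027, 'k1': 0.008281800524541008, 'position': array([ 0.13288335, -0.68568078,  0.57714849]), 'rotation': array([-2.01564695,  0.55967469, -0.34074541])}
{'fov_y': 50.66160556560092, 'cx': 322.49555649127177, 'cy': 199.42603582486305, 'k1': -0.04451986963797707, 'position': array([0.321992  , 0.00305774, 1.18176956]), 'rotation': array([-2.04361121,  2.16819457, -0.23698299])}
```

View pics/side0.png

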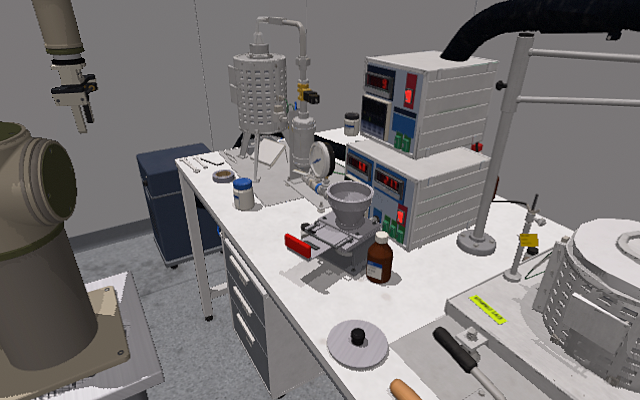

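View pics/top0.png

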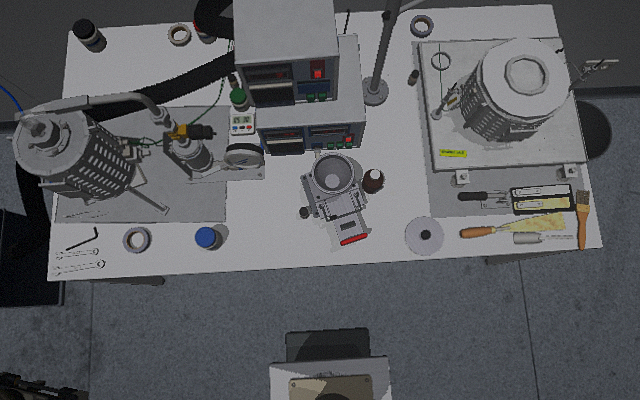

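The side picture shows the red end at (298,245), the hopper mouth at about (351,190) and the cover knob at (358,337). In the top picture they are at (354,239), (334,173) and (426,235). Next I'll triangulate them.

```bash
cat > h.py <<'E'
import numpy as np, cv2
from plant import *
from scipy.spatial.transform import Rotation as R
def KD(c):
    p=camera_params(c); f=200/np.tan(np.radians(p['fov_y']/2))
    return np.array([[f,0,p['cx']],[0,f,p['cy']],[0,0,1]]),np.array([p['k1'],0,0,0.]),R.from_rotvec(p['rotation']).as_matrix(),np.array(p['position'])
def ray(c,px):
    K,D,M,o=KD(c); u=cv2.undistortPoints(np.array([[px]],float),K,D)[0,0]
    d=M@np.array([u[0],u[1],1]); return o,d/np.linalg.norm(d)
def atz(c,px,z):
    o,d=ray(c,px); return o+d*(z-o[2])/d[2]
def tri(p1,p2):
    o1,d1=ray("side",p1);o2,d2=ray("top",p2)
    t=np.linalg.lstsq(np.c_[d1,-d2],o2-o1,rcond=None)[0]
    a,b=o1+d1*t[0],o2+d2*t[1]; return (a+b)/2,np.linalg.norm(a-b)
def proj(c,X):
    K,D,M,o=KD(c); return cv2.projectPoints((np.atleast_2d(X)-o)@M,np.zeros(3),np.zeros(3),K,D)[0][:,0]
def crop(c,box,s,name,pts=()):
    im=read_camera(c)[:,:,::-1].copy(); x0,y0,x1,y1=box
    im=cv2.resize(im[y0:y1,x0:x1],None,fx=s,fy=s,interpolation=cv2.INTER_CUBIC)
    for p in pts: cv2.circle(im,(int((p[0]-x0+.5)*s),int((p[1]-y0+.5)*s)),3,(0,255,0),1)
    cv2.imwrite("pics/"+name,im)
E
python3 - <<'E'
from h import *
np.set_printoptions(precision=4,suppress=True)
for q in("push_face","hopper_mouth","cover_knob","vial","brown_bottle","blue_jar","layer_ring"):
    r={}
    for c in("side","top"):
        t=tip_of(c,q); r[c]=[(np.round(x['pixel'],1).tolist(),round(x['confidence'],2)) for x in t[:2]]
    print(q,r)
    if r['side'] and r['top']: print("   ",*tri(r['side'][0][0],r['top'][0][0]))
crop("side",(260,160,420,380),2.7,"side1.png")
crop("top",(270,140,450,270),4.4,"top1.png")
E
```

```text
push_face {'side': [([294.0, 245.1], 0.72)], 'top': [([355.9, 241.7], 0.79)]}
    [ 0.4457 -0.0863  0.1098] 0.0018249472599280872
hopper_mouth {'side': [([351.4, 186.3], 0.75)], 'top': [([332.0, 172.8], 0.73)]}
    [ 0.6154 -0.0368  0.1789] 0.00741449883188365
cover_knob {'side': [([355.1, 332.9], 0.92)], 'top': [([429.6, 234.3], 0.73)]}
    [ 0.4585 -0.2921  0.0424] 0.008488562743613775
vial {'side': [([305.1, 240.4], 0.47)], 'top': [([355.9, 239.8], 0.72), ([307.6, 217.0], 0.4)]}
    [ 0.4587 -0.0901  0.1168] 0.017679067610090027
brown_bottle {'side': [([374.4, 275.7], 0.64)], 'top': [([369.9, 184.8], 0.67)]}
    [ 0.6183 -0.1472  0.002 ] 0.005416922002334556
blue_jar {'side': [([243.0, 208.3], 0.62)], 'top': [([214.4, 238.8], 0.78)]}
    [ 0.4866  0.3039 -0.0046] 0.00984323786134499
layer_ring {'side': [([346.7, 248.9], 0.55)], 'top': []}
```

View pics/side1.png

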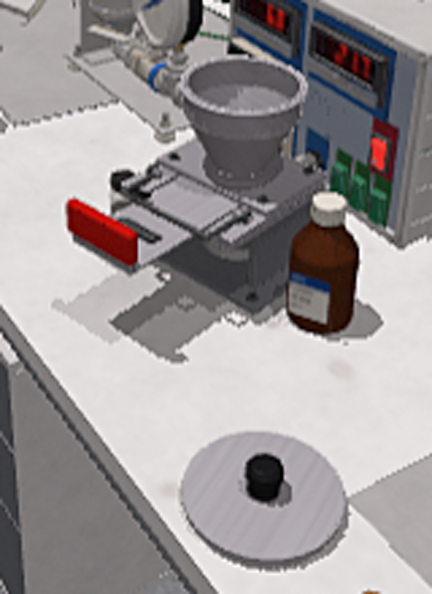

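View pics/top1.png

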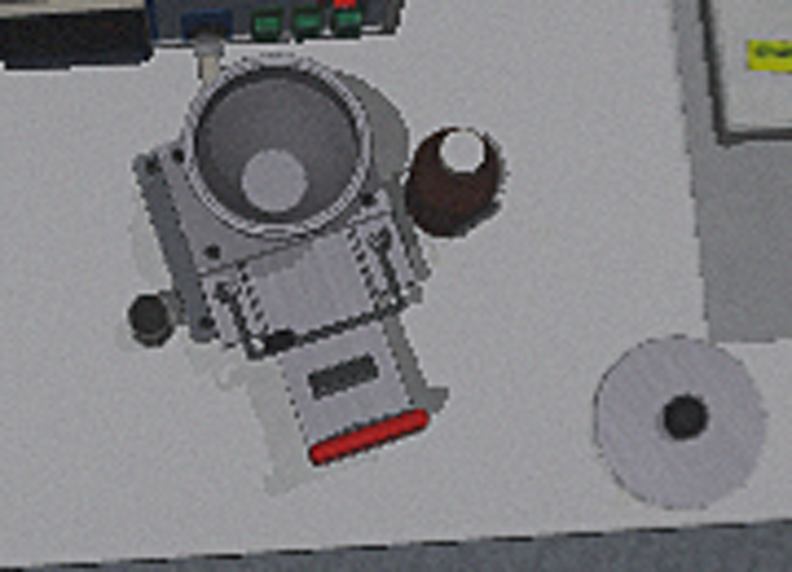

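```bash
python3 - <<'E'
from h import *
np.set_printoptions(precision=4,suppress=True)
print("knob top", atz("top",(425.7,234.8),.036), "side",atz("side",(358.1,336.7),.028), tri((358.1,336.7),(425.7,234.8)))
print("mouth", atz("top",(333.4,173.0),.169), "side",atz("side",(350.3,192.6),.169), tri((350.3,192.6),(333.4,173.0)))
im=read_camera("top"); m=((im[:,:,0]>130)&(im[:,:,1]<70)&(im[:,:,2]<70)).astype(np.uint8); m[:220]=0;m[260:]=0
ys,xs=np.nonzero(m); r=cv2.minAreaRect(np.c_[xs,ys].astype(np.float32)); print("red",r,len(xs))
b=cv2.boxPoints(r); print([atz("top",p,.117)[:2] for p in b], atz("top",r[0],.117))
# gate direction by mouth - sleeve and sleeve normal
im=read_camera("side"); m=((im[:,:,0]>130)&(im[:,:,1]<70)&(im[:,:,2]<70)).astype(np.uint8); m[:225]=0;m[265:]=0;m[:,:270]=0;m[:,330:]=0
ys,xs=np.nonzero(m); print("side red",xs.mean(),ys.mean(), atz("side",(xs.mean(),ys.mean()),.102))
# cover disc outline by silhouette
for c in("top","side"):
  for q in("cover_knob","gate","hopper_mouth"):
    s=silhouettes(c,q)
    for k in s[:2]:
        ys,xs=np.nonzero(k['region']); e=cv2.fitEllipse(np.c_[xs,ys].astype(np.float32)) if len(xs)>5 else 0
        print(c,q,round(k['confidence'],2),len(xs),xs.min(),xs.max(),ys.min(),ys.max())
E
```

```text
knob top [ 0.4624 -0.285   0.036 ] side [ 0.4622 -0.2902  0.028 ] (array([ 0.464 , -0.2879,  0.0248]), np.float64(0.00040459444611896836))
mouth [ 0.6141 -0.0388  0.169 ] side [ 0.6111 -0.0455  0.169 ] (array([ 0.6155, -0.0391,  0.1649]), np.float64(0.000580450822394008))
red ((353.3207092285156, 238.48776245117188), (3.0203464031219482, 26.239261627197266), 70.70995330810547) 75
[array([ 0.4488, -0.0471]), array([ 0.4671, -0.1114]), array([ 0.4596, -0.1133]), array([ 0.4414, -0.0492])] [ 0.4542 -0.0802  0.117 ]
side red 297.7525773195876 240.94845360824743 [ 0.464  -0.0668  0.102 ]
top cover_knob 0.73 3633 301 365 153 244
top cover_knob 0.63 1209 405 443 217 255
top gate 0.64 1225 326 365 192 244
top hopper_mouth 0.74 3639 301 366 154 245
side cover_knob 0.9 2366 327 387 320 368
side cover_knob 0.32 62 336 351 250 256
side gate 0.84 1203 285 347 226 261
side hopper_mouth 0.58 4925 285 380 181 276
```

```bash
cat > ov.py <<'E'
from h import *
import sys
def circ(x,y,z,r,n=40):
    a=np.linspace(0,2*np.pi,n,False); return np.c_[x+r*np.cos(a),y+r*np.sin(a),0*a+z]
def box(c,yaw,sx,sy,sz,n=8):
    P=[]
    t=np.linspace(-1,1,n)
    for i in range(3):
        for s1 in(-1,1):
            for s2 in(-1,1):
                for u in t:
                    v=[0,0,0]; v[i]=u; v[(i+1)%3]=s1; v[(i+2)%3]=s2; P.append(v)
    P=np.array(P)*[sx/2,sy/2,sz/2]; return P@R.from_rotvec([0,0,yaw]).as_matrix().T+c
def draw(mouth,knob,face,yaw,tag):
    P=np.vstack([circ(*mouth,.169,.047),circ(*mouth,.169,.054),circ(*knob,.011,.055),circ(*knob,.036,.013,16),
      box(np.array([*face,.102])+.0055*np.array([np.cos(yaw),np.sin(yaw),0]),yaw,.011,.072,.030)])
    for c,b,s in(("side",(270,165,400,375),2.8),("top",(290,145,450,260),4.9)):
        im=read_camera(c)[:,:,::-1]; x0,y0,x1,y1=b
        im=cv2.resize(im[y0:y1,x0:x1],None,fx=s,fy=s,interpolation=cv2.INTER_CUBIC)
        for p in proj(c,P): 
            q=(int((p[0]-x0+.5)*s),int((p[1]-y0+.5)*s)); cv2.circle(im,q,1,(0,255,0),-1)
        cv2.imwrite(f"pics/{tag}_{c}.png",im)
E
python3 - <<'E'
from ov import *
yaw=.265
draw((.6141,-.040),(.4625,-.2865),(.4542-.0055*np.cos(yaw),-.0802-.0055*np.sin(yaw)),yaw,"ov1")
E
```

```text
(no output)
```

View pics/ov1_side.png

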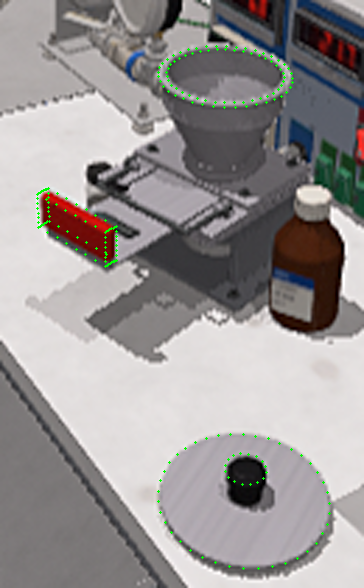

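View pics/ov1_top.png

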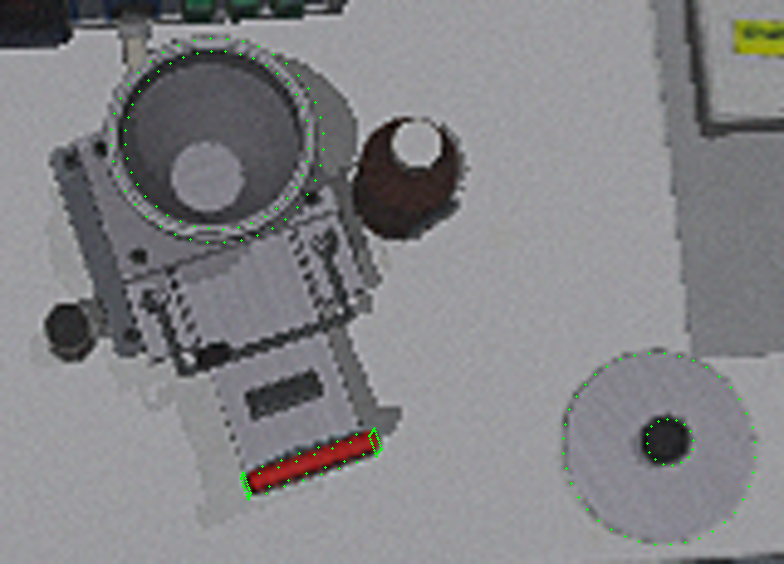

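```bash
cat > go.py <<'E'
from h import *
def plan(target,gx,s=None):
    "tool shift to world target, then twist so tool x points along +-gx (world yaw)"
    s=s or read_state(); M=R.from_rotvec(s['orientation']).as_matrix()
    d=M.T@(np.array(target)-s['tool_pos'])
    ax=np.arctan2(M[1,0],M[0,0])
    out=[]
    for k in(0,np.pi):
        w=(gx+k-ax+np.pi)%(2*np.pi)-np.pi
        out.append(-w)   # tool z down
    print("t",round(s['t'],2),"pos",s['tool_pos'].round(4),"xyaw",ax.round(3),"q",s['q'].round(2),"open",round(s['opening'],4),"F",s['force'].round(1))
    print("  tool shift (before twist)",d.round(4)," twist options",np.round(out,3),"world d",(np.array(target)-s['tool_pos']).round(4))
E
python3 - <<'E'
from go import *
plan((.36,.25,.23),.265)
plan((.395,-.096,.23),.265)
E
```

```text
t 1.4 pos [0.1477 0.5815 0.2296] xyaw 2.893 q [ 1.24  0.13  1.49  0.    1.52 -0.09] open 0.0932 F [ 0.   0.6 -0.6]
  tool shift (before twist) [-0.2874 -0.269  -0.0004]  twist options [ 2.628 -0.514] world d [ 0.2123 -0.3315  0.0004]
t 1.4 pos [0.1477 0.5815 0.2296] xyaw 2.893 q [ 1.24  0.13  1.49  0.    1.52 -0.09] open 0.0932 F [ 0.   0.6 -0.6]
  tool shift (before twist) [-4.065e-01 -5.958e-01 -4.000e-04]  twist options [ 2.628 -0.514] world d [ 2.473e-01 -6.775e-01  4.000e-04]
```

```bash
python3 -m creep '[[-0.024,-0.0224,0,0,255],[-0.024,-0.0224,0,0,255],[-0.024,-0.0224,0,0,255],[-0.024,-0.0224,0,0,255],[-0.024,-0.0224,0,0,255],[-0.024,-0.0224,0,0,255],[-0.024,-0.0224,0,0,255],[-0.024,-0.0224,0,0,255],[-0.024,-0.0224,0,0,255],[-0.024,-0.0224,0,0,255],[-0.024,-0.0224,0,0,255],[-0.024,-0.0224,0,0,255]]' 10
python3 - <<'E'
from go import *
plan((.395,-.096,.23),.265)
E
```

```text
t: 2.4
tool_pos: [0.3613, 0.2487, 0.2299]
orientation: [0.389, 3.117, 0.001]
force: [0.3, 1.3, 0.4]
opening: 0.0176
t 2.4 pos [0.3613 0.2487 0.2299] xyaw 2.893 q [ 0.49 -0.32  1.91 -0.    1.55 -0.84] open 0.0176 F [0.3 1.3 0.4]
  tool shift (before twist) [-1.175e-01 -3.258e-01 -2.000e-04]  twist options [ 2.628 -0.514] world d [ 3.370e-02 -3.447e-01  1.000e-04]
```

```bash
python3 -m creep '[[-0.0098,-0.0272,0,0,255],[-0.0098,-0.0272,0,0,255],[-0.0098,-0.0272,0,0,255],[-0.0098,-0.0272,0,0,255],[-0.0098,-0.0272,0,0,255],[-0.0098,-0.0272,0,0,255],[-0.0098,-0.0272,0,0,255],[-0.0098,-0.0272,0,0,255],[-0.0098,-0.0272,0,0,255],[-0.0098,-0.0272,0,0,255],[-0.0098,-0.0272,0,0,255],[-0.0098,-0.0272,0,0,255]]'
python3 -m creep '[[0,0,0,-0.103,255],[0,0,0,-0.103,255],[0,0,0,-0.103,255],[0,0,0,-0.103,255],[0,0,0,-0.102,255],[0,0,0.03,0,255],[0,0,0.03,0,255]]'
python3 - <<'E'
from go import *
plan((.395,-.096,.102),.265)
crop("side",(200,60,420,300),2.4,"s2.png"); crop("top",(270,140,450,270),4.4,"t2.png")
E
```

```text
t: 3.4
tool_pos: [0.3942, -0.0967, 0.2299]
orientation: [0.39, 3.116, -0.0]
force: [0.1, 0.9, -0.5]
opening: 0.0004
t: 3.98
tool_pos: [0.396, -0.0959, 0.1711]
orientation: [-0.416, 3.109, -0.004]
force: [-0.6, -0.9, -0.9]
opening: 0.001
t 3.98 pos [ 0.396  -0.0959  0.1711] xyaw -2.876 q [-0.36 -0.39  2.07 -0.    1.46 -2.2 ] open 0.001 F [-0.6 -0.9 -0.9]
  tool shift (before twist) [0.0013 0.0004 0.0691]  twist options [-3.141e+00  1.000e-03] world d [-0.001  -0.0001 -0.0691]
```

View pics/s2.png

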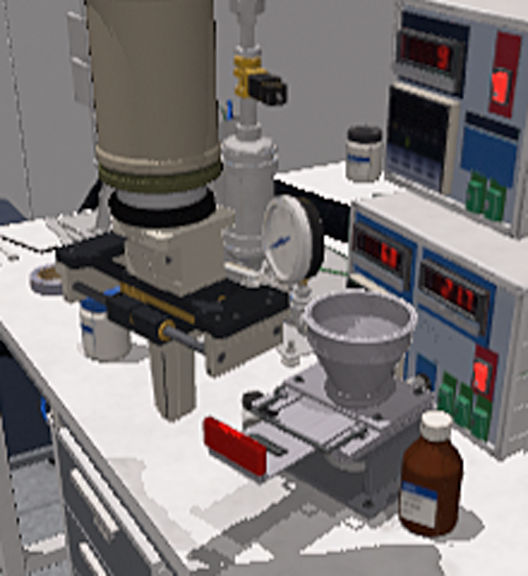

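View pics/t2.png

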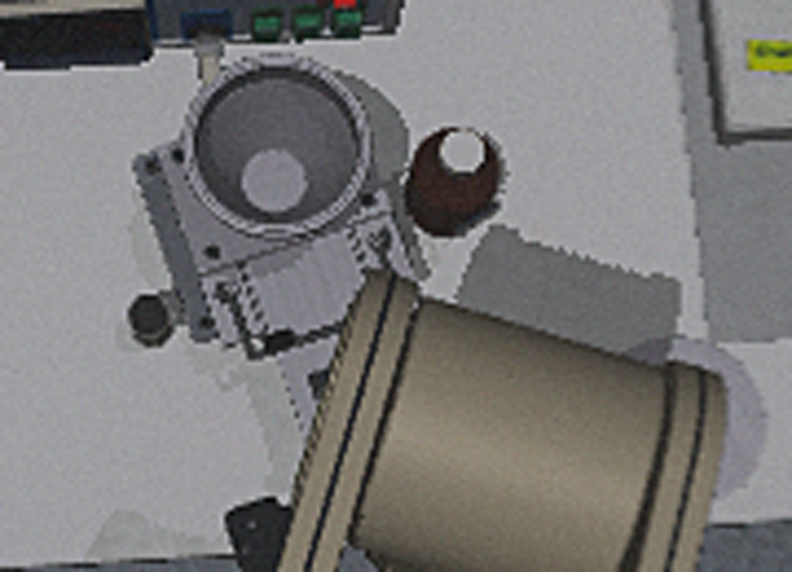

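```bash
python3 -m creep '[[0,0,0.023,0,255],[0,0,0.023,0,255],[0,0,0.023,0,255],[-0.01,0,0,0,255],[-0.01,0,0,0,255],[-0.01,0,0,0,255],[-0.005,0,0,0,255],[-0.005,0,0,0,255],[-0.005,0,0,0,255],[-0.005,0,0,0,255],[-0.005,0,0,0,255]]' 40
python3 - <<'E'
from go import *
plan((.395,-.096,.102),.265)
crop("side",(260,130,420,300),3,"s3.png")
E
```

```text
t: 5.0
tool_pos: [0.4468, -0.0811, 0.1009]
orientation: [0.415, -3.112, 0.001]
force: [-6.8, -3.1, 5.1]
opening: 0.0003
t 5.0 pos [ 0.4468 -0.0811  0.1009] xyaw -2.876 q [-0.29 -0.17  2.02 -0.    1.29 -2.13] open 0.0003 F [-6.8 -3.1  5.1]
  tool shift (before twist) [ 0.0539 -0.0008 -0.001 ]  twist options [-3.141  0.   ] world d [-0.0518 -0.0149  0.0011]
```

View pics/s3.png

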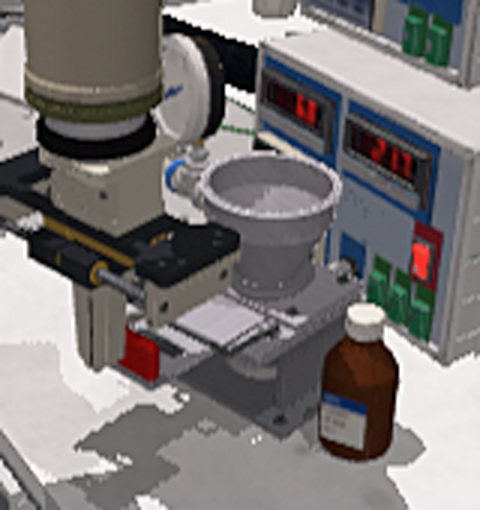

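```bash
python3 -m creep '[[-0.004,0,0,0,255],[-0.004,0,0,0,255],[-0.004,0,0,0,255],[-0.004,0,0,0,255],[-0.003,0,0,0,255],[-0.003,0,0,0,255],[-0.002,0,0,0,255],[-0.002,0,0,0,255]]'
```

```text
t: 5.72
tool_pos: [0.4706, -0.0744, 0.1006]
orientation: [0.415, -3.11, 0.0]
force: [-12.1, -2.2, 8.1]
opening: 0.0001
```

```bash
python3 -m creep '[[-0.002,0,0,0,255],[-0.002,0,0,0,255],[-0.001,0,0,0,255]]'
```

```text
t: 5.97
tool_pos: [0.4762, -0.0729, 0.1006]
orientation: [0.415, -3.111, -0.0]
force: [-6.3, -2.3, 3.2]
opening: 0.0006
```

```bash
python3 -m creep '[[-0.001,0,0,0,255],[-0.001,0,0,0,255],[0,0,0,0,255]]'
```

```text
t: 6.22
tool_pos: [0.4785, -0.0723, 0.1006]
orientation: [0.415, -3.112, -0.0]
force: [-5.3, -1.2, 2.9]
opening: 0.0008
```

```bash
python3 -m creep '[[-0.001,0,0,0,255],[-0.001,0,0,0,255],[0,0,0,0,255]]'
```

```text
t: 6.47
tool_pos: [0.4793, -0.072, 0.1006]
orientation: [0.415, -3.11, 0.0]
force: [-12.1, -3.1, 9.8]
opening: 0.0004
```

```bash
python3 -m creep '[[-0.001,0,0,0,255],[-0.001,0,0,0,255],[0,0,0,0,255]]'
python3 - <<'E'
from h import *
crop("side",(260,130,420,300),3,"s4.png")
E
```

```text
t: 6.72
tool_pos: [0.4794, -0.072, 0.1006]
orientation: [0.414, -3.105, 0.0]
force: [-23.5, -4.7, 16.7]
opening: 0.0007
```

View pics/s4.png

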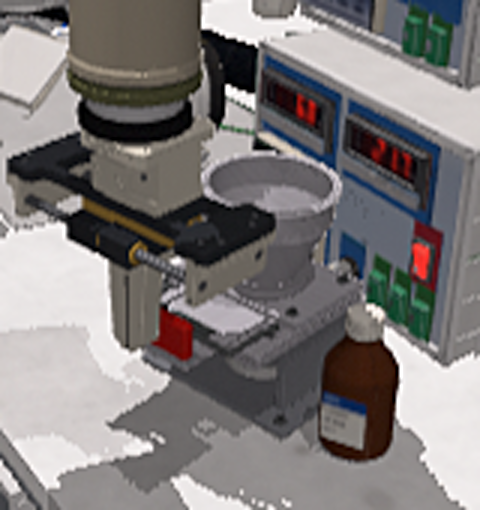

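```bash
python3 -m creep '[[0.02,0,0,0,255],[0.02,0,0,0,255],[0.02,0,0,0,255],[0,0,-0.035,0,255],[0,0,-0.035,0,255],[0,0,-0.03,0,255]]'
python3 - <<'E'
from ov import *
from go import *
plan((.4625,-.286,.12),.0)
print("box front bottom", atz("side",(345,190),0),atz("side",(407,248),0))
print("box top lower", atz("top",(265,155),.25),atz("top",(363,150),.25),atz("top",(265,155),.15),atz("top",(363,150),.15))
yaw=.24
draw((.6141,-.039),(.4625,-.2860),(.6141-.133*np.cos(yaw),-.039-.133*np.sin(yaw)),yaw,"ov2")
E
```

```text
t: 7.27
tool_pos: [0.4245, -0.0868, 0.2021]
orientation: [-0.415, 3.114, 0.0]
force: [1.6, -0.4, 1.5]
opening: 0.0002
t 7.27 pos [ 0.4245 -0.0868  0.2021] xyaw -2.877 q [-0.32 -0.32  1.96  0.    1.5  -2.16] open 0.0002 F [ 1.6 -0.4  1.5]
  tool shift (before twist) [ 0.0155 -0.2022  0.0821]  twist options [-2.877  0.265] world d [ 0.038  -0.1992 -0.0821]
box front bottom [0.80507763 0.24316359 0.        ] [ 0.75526674 -0.10079923  0.        ]
box top lower [0.643528  0.1199987 0.25     ] [ 0.64209179 -0.10766888  0.25      ] [0.67803611 0.13254912 0.15      ] [ 0.67644576 -0.11955235  0.15      ]
```

View pics/ov2_side.png

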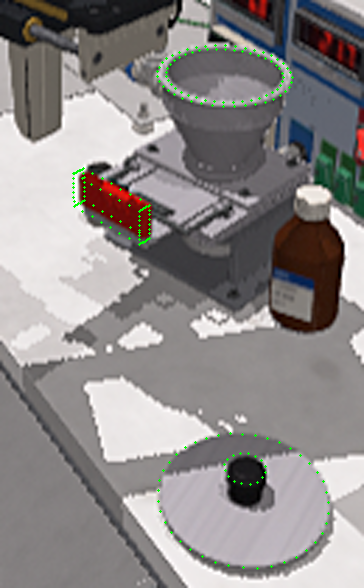

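View pics/ov2_top.png

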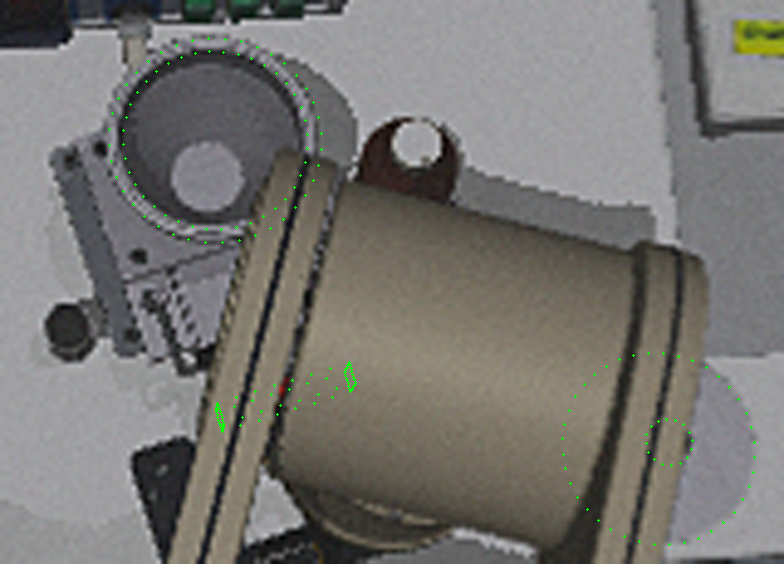

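```bash
python3 -m creep '[[0,0,0,0.09,110],[0,0,0,0.09,110],[0,0,0,0.085,110],[-0.0048,-0.025,0,0,110],[-0.0048,-0.025,0,0,110],[-0.0048,-0.025,0,0,110],[-0.0048,-0.025,0,0,110],[-0.0048,-0.025,0,0,110],[-0.0048,-0.025,0,0,110],[-0.0048,-0.025,0,0,110],[-0.0048,-0.025,0.02,0,110]]'
python3 -m creep '[[0,0,0.033,0,110],[0,0,0.033,0,110],[0,0,0.03,0,110],[0,0,0,0,110]]'
python3 - <<'E'
from go import *
plan((.4625,-.286,.026),.0)
crop("side",(270,220,450,400),3,"s5.png")
crop("top",(270,140,490,290),3.6,"t5.png")
E
```

```text
t: 8.28
tool_pos: [0.4656, -0.2895, 0.1838]
orientation: [-0.0, 3.136, -0.006]
force: [1.2, 0.4, 0.9]
opening: 0.0528
t: 8.62
tool_pos: [0.4592, -0.2837, 0.0768]
orientation: [-0.0, -3.132, -0.012]
force: [-0.7, 0.6, -1.3]
opening: 0.0527
t 8.62 pos [ 0.4592 -0.2837  0.0768] xyaw 3.141 q [-0.65  0.11  1.8   0.    1.24 -2.22] open 0.0527 F [-0.7  0.6 -1.3]
  tool shift (before twist) [-0.0038 -0.0027  0.0508]  twist options [ 3.141 -0.   ] world d [ 0.0033 -0.0023 -0.0508]
```

View pics/s5.png

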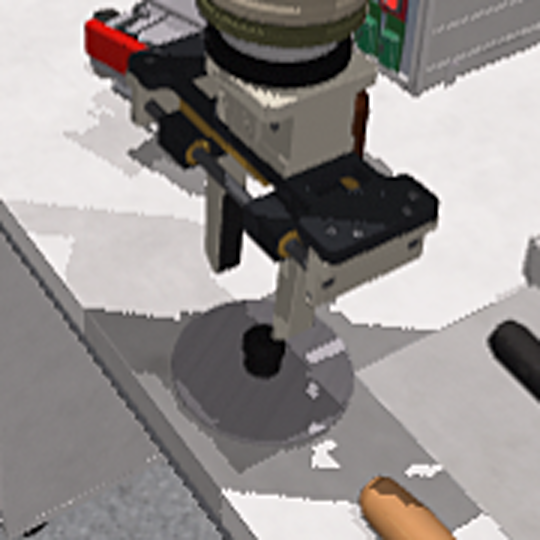

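View pics/t5.png

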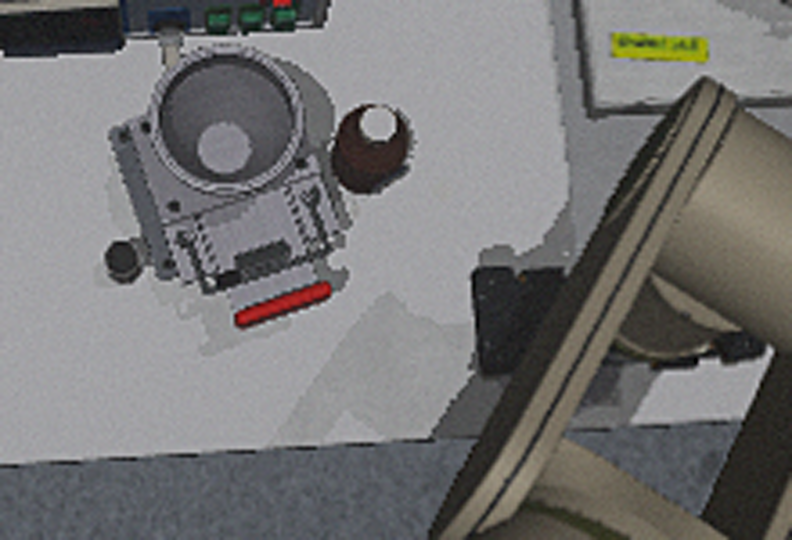

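```bash
python3 -m creep '[[-0.003,-0.0025,0.0125,0,110],[0,0,0.0125,0,110],[0,0,0.0125,0,110],[0,0,0.01,0,110],[0,0,0,0,110]]'
python3 - <<'E'
from go import *
plan((.4625,-.286,.026),.0)
crop("side",(270,220,450,400),3,"s6.png")
E
```

```text
t: 9.13
tool_pos: [0.4653, -0.2882, 0.035]
orientation: [0.001, -3.139, -0.003]
force: [-0.3, 1.0, -0.7]
opening: 0.0531
t 9.13 pos [ 0.4653 -0.2882  0.035 ] xyaw -3.141 q [-0.65  0.18  1.81  0.    1.16 -2.22] open 0.0531 F [-0.3  1.  -0.7]
  tool shift (before twist) [0.0028 0.0022 0.009 ]  twist options [-3.141  0.   ] world d [-0.0028  0.0022 -0.009 ]
```

View pics/s6.png

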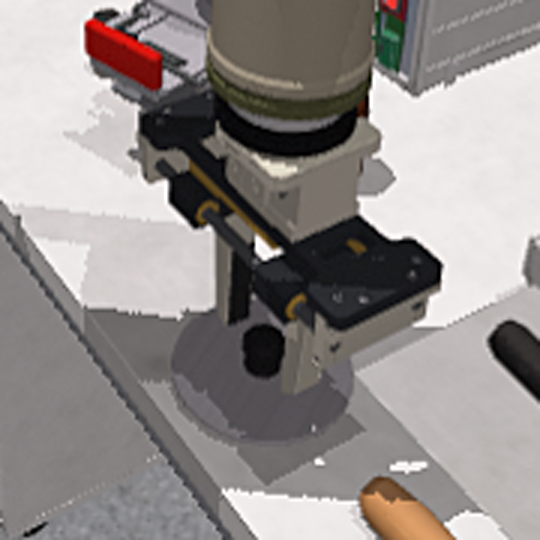

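```bash
python3 -m creep '[[0.003,0.002,0.004,0,110],[0,0,0.004,0,110],[0,0,0,0,110],[0,0,0,0,110],[0,0,0,0,160],[0,0,0,0,200],[0,0,0,0,255],[0,0,0,0,255],[0,0,0,0,255],[0,0,0,0,255]]' 25
python3 - <<'E'
from go import *
plan((.4625,-.286,.026),.0)
E
```

```text
t: 10.02
tool_pos: [0.4637, -0.2873, 0.0293]
orientation: [-0.0, 3.141, -0.0]
force: [-0.5, -0.1, 0.6]
opening: 0.025
t 10.02 pos [ 0.4637 -0.2873  0.0293] xyaw -3.141 q [-0.65  0.18  1.82  0.    1.14 -2.22] open 0.025 F [-0.5 -0.1  0.6]
  tool shift (before twist) [0.0012 0.0013 0.0033]  twist options [-3.141  0.   ] world d [-0.0012  0.0013 -0.0033]
```

```bash
python3 -m creep '[[0,0,-0.01,0,255],[0,0,-0.02,0,255],[0,0,-0.03,0,255],[0,0,-0.035,0,255],[0,0,-0.035,0,255],[0,0,-0.035,0,255],[0,0,-0.03,0,255],[0,0,-0.01,0,255],[0,0,0,0,255],[0,0,0,0,255]]' 30
python3 - <<'E'
from go import *
plan((.6141,-.039,.24),.0)
crop("side",(230,100,470,340),2.4,"s7.png")
crop("top",(270,100,530,290),3,"t7.png")
E
```

```text
t: 10.85
tool_pos: [0.4634, -0.2872, 0.2333]
orientation: [0.0, -3.141, -0.0]
force: [0.4, 0.0, -3.4]
opening: 0.0246
t 10.85 pos [ 0.4634 -0.2872  0.2333] xyaw -3.141 q [-0.65 -0.02  1.64 -0.    1.52 -2.22] open 0.0246 F [ 0.4  0.  -3.4]
  tool shift (before twist) [-0.1507  0.2482 -0.0067]  twist options [-3.141  0.   ] world d [0.1507 0.2482 0.0067]
```

View pics/s7.png

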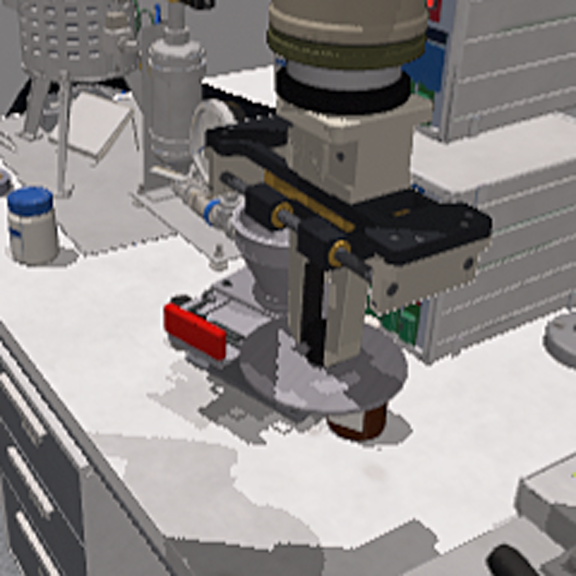

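View pics/t7.png

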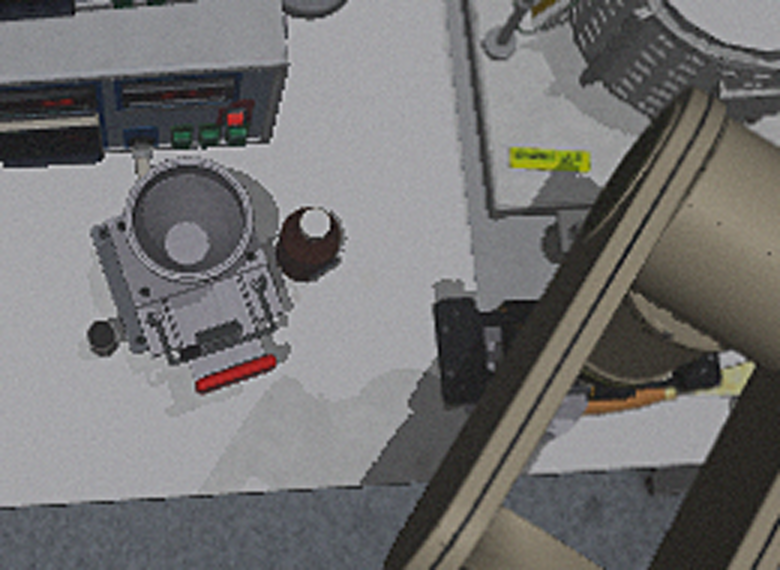

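```bash
python3 -m creep '[[-0.0126,0.0207,-0.007,0,255],[-0.0126,0.0207,0,0,255],[-0.0126,0.0207,0,0,255],[-0.0126,0.0207,0,0,255],[-0.0126,0.0207,0,0,255],[-0.0126,0.0207,0,0,255],[-0.0126,0.0207,0,0,255],[-0.0126,0.0207,0,0,255],[-0.0126,0.0207,0,0,255],[-0.0126,0.0207,0,0,255],[-0.0126,0.0207,0,0,255],[-0.0126,0.0207,0,0,255]]'
python3 -m creep '[[0,0,0,0,255],[0,0,0,0,255]]'
python3 - <<'E'
from go import *
plan((.615,-.039,.21),.0)
from ov import *
s=read_state()['tool_pos']
P=np.vstack([circ(.6141,-.039,.169,.054),circ(s[0]-.001,s[1],s[2]-.0013-.017,.055)])
crop("side",(260,80,460,260),3,"s8.png",proj("side",P)); crop("top",(270,100,450,270),4,"t8.png",proj("top",P))
E
```

```text
t: 11.95
tool_pos: [0.6139, -0.0376, 0.2376]
orientation: [0.0, -3.137, -0.001]
force: [-0.3, -0.7, -2.0]
opening: 0.0246
t: 12.12
tool_pos: [0.6138, -0.0376, 0.2378]
orientation: [0.004, -3.137, -0.001]
force: [-0.1, 0.3, -2.0]
opening: 0.0242
t 12.12 pos [ 0.6138 -0.0376  0.2378] xyaw -3.139 q [-0.14  0.17  1.43 -0.    1.55 -1.72] open 0.0242 F [-0.1  0.3 -2. ]
  tool shift (before twist) [-0.0014 -0.0014  0.0278]  twist options [-3.139e+00  2.000e-03] world d [ 0.0012 -0.0014 -0.0278]
```

View pics/s8.png

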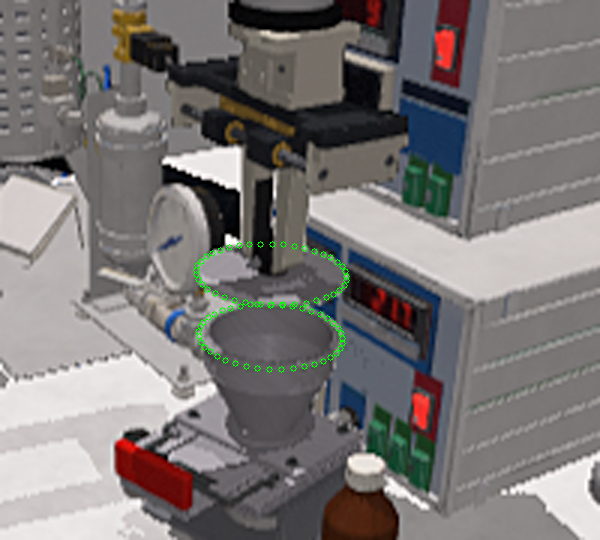

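View pics/t8.png

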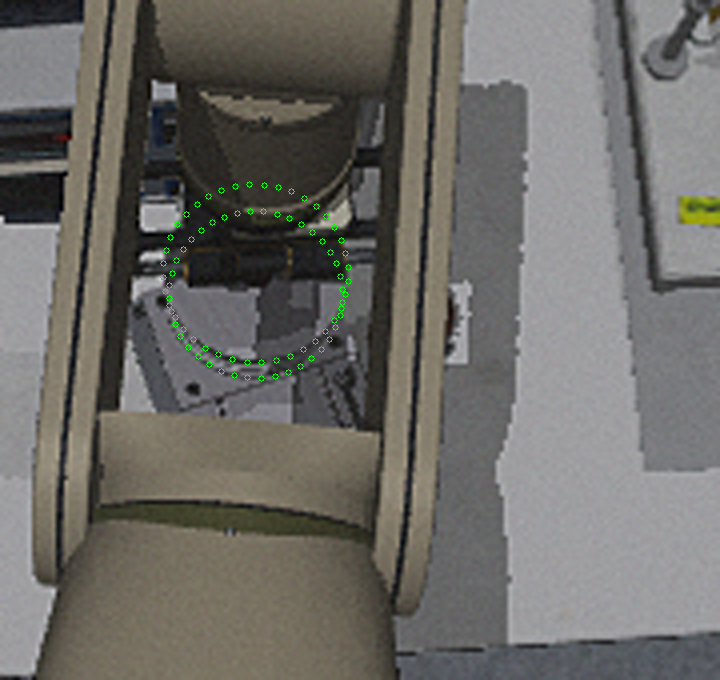

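```bash
python3 -m creep '[[-0.001,-0.0015,0.01,0,255],[0,0,0.01,0,255],[0,0,0.01,0,255],[0,0,0.003,0,255],[0,0,0,0,255],[0,0,0,0,255]]'
python3 - <<'E'
from go import *
plan((.615,-.039,.1913),.0)
from ov import *
s=read_state()['tool_pos']
P=np.vstack([circ(.6141,-.039,.169,.054),circ(s[0]-.001,s[1],s[2]-.0013-.017,.055)])
crop("side",(290,120,420,260),4.2,"s9.png",proj("side",P)); crop("side",(290,120,420,260),4.2,"s9b.png")
E
```

```text
t: 12.72
tool_pos: [0.6154, -0.0405, 0.2076]
orientation: [-0.0, -3.141, -0.0]
force: [0.3, -1.1, -2.0]
opening: 0.0247
t 12.72 pos [ 0.6154 -0.0405  0.2076] xyaw 3.141 q [-0.15  0.19  1.47 -0.    1.49 -1.72] open 0.0247 F [ 0.3 -1.1 -2. ]
  tool shift (before twist) [0.0004 0.0015 0.0163]  twist options [ 3.141 -0.   ] world d [-0.0004  0.0015 -0.0163]
```

View pics/s9.png

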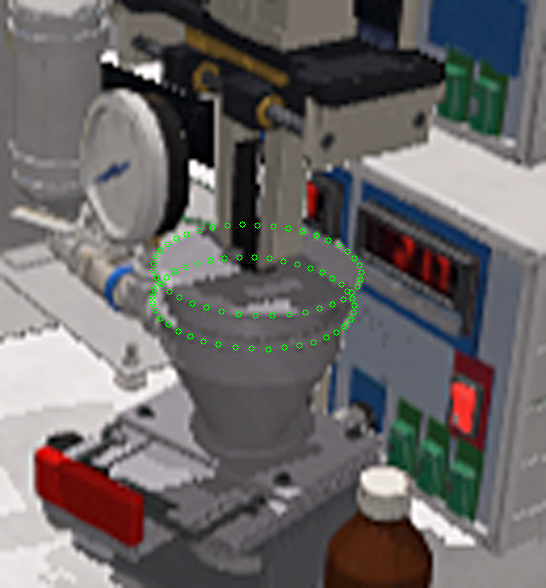

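View pics/s9b.png

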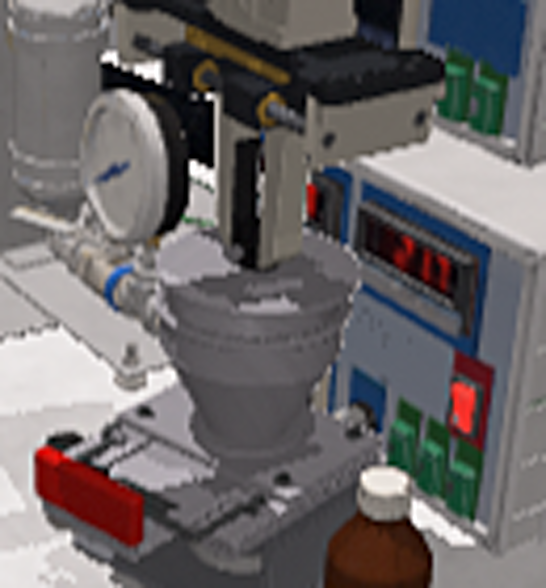

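```bash
python3 -m creep '[[0,0.001,0.002,0,255],[0,0,0.003,0,255],[0,0,0.003,0,255],[0,0,0.002,0,255],[0,0,0,0,255]]'
```

```text
t: 13.23
tool_pos: [0.6153, -0.0393, 0.1973]
orientation: [0.0, -3.14, -0.0]
force: [-0.0, 0.4, -2.5]
opening: 0.0242
```

```bash
python3 -m creep '[[0,0,0.002,0,255],[0,0,0.002,0,255],[0,0,0,0,255]]'
```

```text
t: 13.48
tool_pos: [0.6155, -0.0394, 0.1936]
orientation: [0.0, -3.141, -0.0]
force: [0.2, -0.8, -2.4]
opening: 0.0245
```

```bash
python3 -m creep '[[0,0,0.001,0,255],[0,0,0.001,0,255],[0,0,0,0,255]]'
```

```text
t: 13.73
tool_pos: [0.6157, -0.0394, 0.1919]
orientation: [0.0, -3.141, -0.0]
force: [0.0, -1.1, -1.8]
opening: 0.0248
```

```bash
python3 -m creep '[[0,0,0.001,0,255],[0,0,0,0,255],[0,0,0,0,255]]'
```

```text
t: 13.98
tool_pos: [0.6159, -0.0394, 0.1915]
orientation: [-0.0, 3.141, -0.0]
force: [-0.7, -0.5, 0.8]
opening: 0.0247
```

Contact came at the expected seated height, with the lip in the mouth. Next I'll open the gripper and retreat upward.

```bash
python3 -m creep '[[0,0,0,0,200],[0,0,0,0,160],[0,0,0,0,110],[0,0,0,0,110],[0,0,0,0,110],[0,0,-0.01,0,110],[0,0,-0.02,0,110],[0,0,-0.03,0,110],[0,0,-0.04,0,110],[0,0,-0.04,0,110]]'
python3 -m creep '[[0.035,0,0,0,110],[0.035,0,0,0,110],[0.035,0,0,0,110],[0.035,0,0,0,110],[0.035,0.015,0,0,110],[0.02,0.035,0,0,110],[0,0.035,0,0,110],[0,0.035,0,0,110],[0,0.035,0,0,110],[0,0.035,0,0,110],[0,0.035,0,0,110],[0,0,0,0,110]]'
python3 - <<'E'
from go import *
plan((.615,-.039,.1913),.0)
from ov import *
P=np.vstack([circ(.6141,-.039,.180,.055),circ(.6141,-.039,.198,.013,16)])
crop("side",(280,150,410,290),4.2,"s10.png"); crop("side",(280,150,410,290),4.2,"s10b.png",proj("side",P)); crop("top",(290,130,400,260),4.5,"t10.png");crop("top",(290,130,400,260),4.5,"t10b.png",proj("top",P))
for c in("side","top"): print([(x['pixel'],x['confidence']) for x in tip_of(c,"cover_knob")][:2])
E
```

```text
t: 14.82
tool_pos: [0.615, -0.0393, 0.3325]
orientation: [0.0, -3.14, -0.0]
force: [1.3, 0.3, 0.7]
opening: 0.0526
t: 15.82
tool_pos: [0.4198, 0.1906, 0.3319]
orientation: [-0.008, 3.141, 0.004]
force: [-0.1, 0.8, 0.4]
opening: 0.0529
t 15.82 pos [0.4198 0.1906 0.3319] xyaw -3.137 q [ 0.31 -0.27  1.69  0.    1.72 -1.26] open 0.0529 F [-0.1  0.8  0.4]
  tool shift (before twist) [-0.194  -0.2309  0.1401]  twist options [-3.137  0.005] world d [ 0.1952 -0.2296 -0.1406]
[([350.7, 182.8], 0.88)]
[([333.0, 170.2], 0.85)]
```

View pics/s10.png

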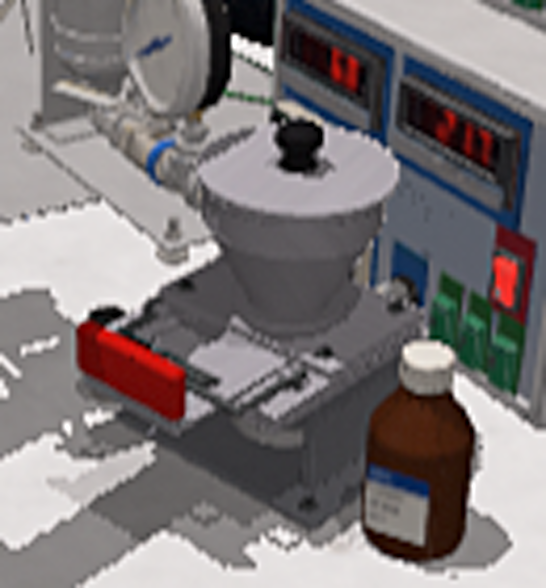

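View pics/t10.png

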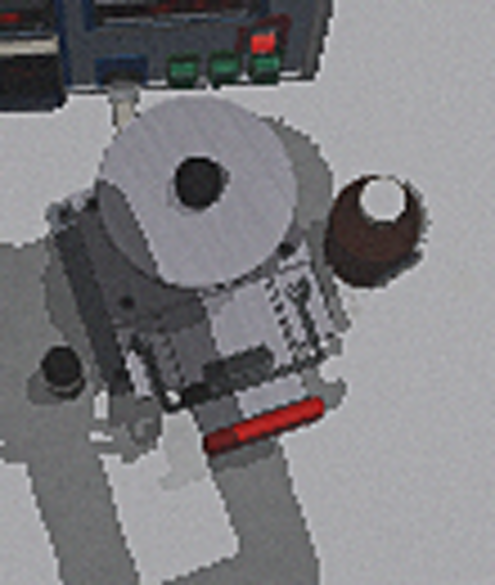

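View pics/s10b.png

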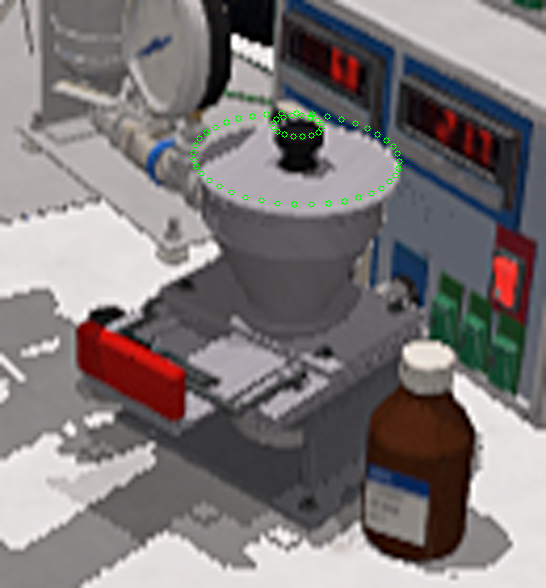

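View pics/t10b.png

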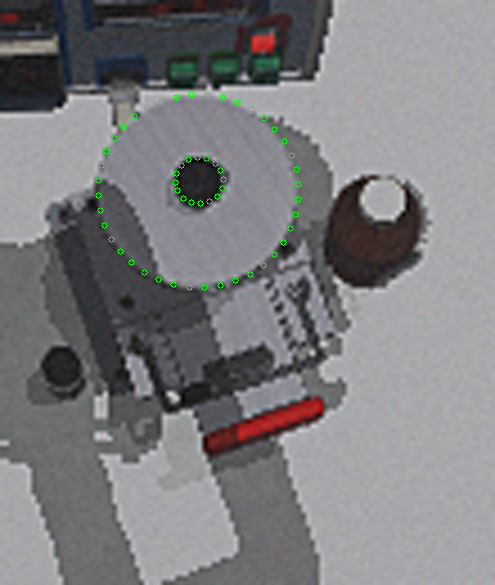

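```bash
python3 - <<'E'
from ov import *
np.set_printoptions(precision=4,suppress=True)
P=np.vstack([circ(.615,-.039,.173,.055,60),circ(.615,-.039,.198,.013,16)])
crop("side",(310,165,390,225),7,"s11.png",proj("side",P)); crop("side",(280,200,370,270),8,"s11g.png"); crop("top",(305,195,375,250),10,"t11g.png")
im=read_camera("top"); m=((im[:,:,0]>110)&(im[:,:,1]<70)&(im[:,:,2]<70)); m[:205]=0;m[245:]=0; m[:,:325]=0;m[:,370:]=0
ys,xs=np.nonzero(m); r=cv2.minAreaRect(np.c_[xs,ys].astype(np.float32)); c=atz("top",r[0],.117); print(r,c, np.hypot(*(np.array([.6141,-.038])-c[:2]))+.0055)
for q in("vial","brown_bottle","blue_jar"):
    print(q,[np.round(x['pixel'],1) for x in tip_of("side",q)][:2],[np.round(x['pixel'],1) for x in tip_of("top",q)][:2])
E
```

```text
((351.856201171875, 222.61643981933594), (3.6282753944396973, 19.662914276123047), 69.44395446777344) [ 0.495  -0.0795  0.117 ] 0.1316088119468666
vial [] [array([306.8, 216.2])]
brown_bottle [array([375.3, 275.4])] [array([374.9, 186.4])]
blue_jar [array([246.5, 206.7])] [array([307.2, 214.2]), array([376.2, 185.4])]
```

View pics/s11.png

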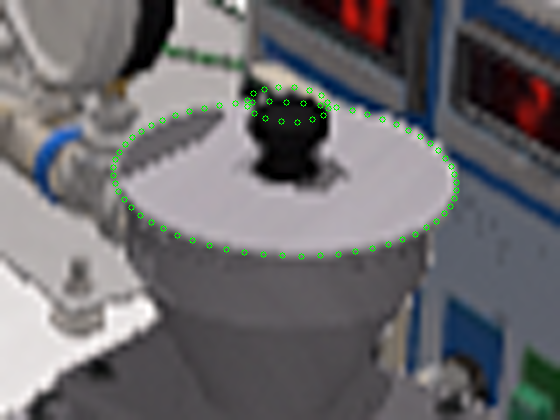

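View pics/s11g.png

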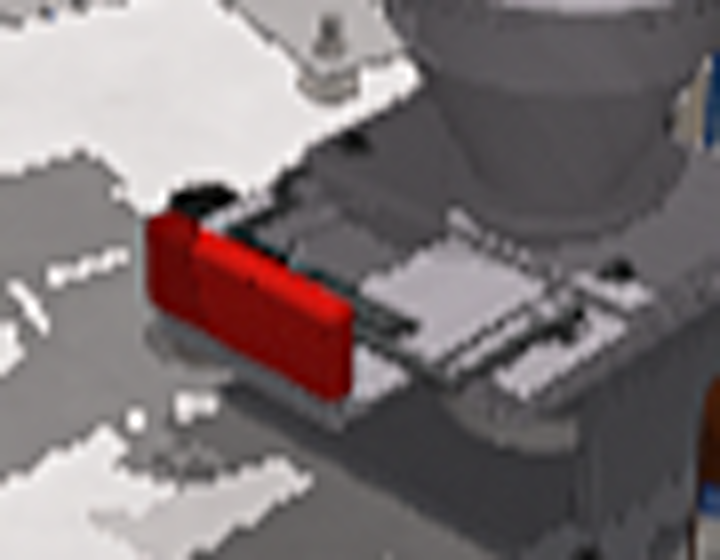

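View pics/t11g.png

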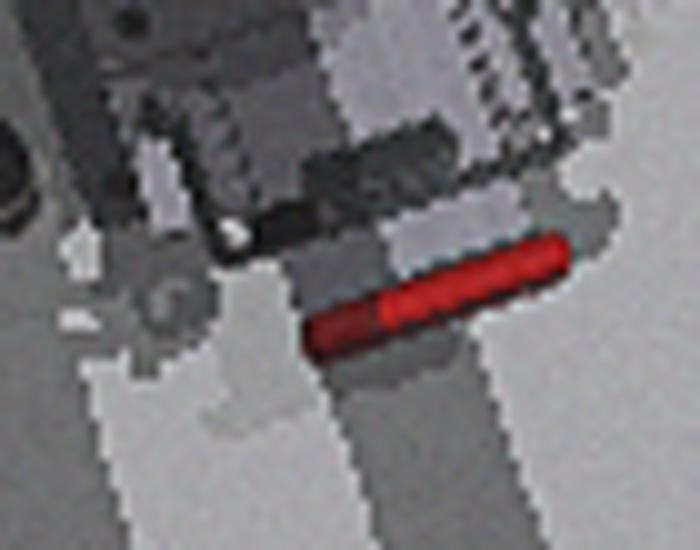

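```bash
python3 -c "
from plant import *
print(close_job(), read_state()['t'])"
```

```text
the job is handed in; nothing more can be done
the job is handed in; nothing more can be done
```

The gate is shut, the cover is on the hopper, and I handed the job in at about 17 s; the hand-in gave no verdict.

- **Gate:** I pushed it by the red end with closed fingers. The resistance rose to about 12 N, dropped to about 6 N as the ridge passed the catch, then rose sharply while the tool stopped moving. The last top picture puts the face about 132 mm from the hopper's axis (133 mm is home), with the catch's bar outside the ridge. I saw the catch only in the pictures and did not pull the gate back to test it.
- **Cover:** I lifted it by the knob and lowered it without jamming. It made contact at the seated height, with the knob about 21 mm above the rim, and I released it. Outlines drawn for a flat, seated cover match the side picture closely. In the top picture the disc and knob lie centred to within about 2 mm.
- **Other things:** The brown bottle and vial were found where they had been, and the arm kept clear of the jar, vial, bottle and ring. In the last check the network did not find the vial in the side picture. For the blue jar it pointed at the vial and the bottle in the top picture, which I took as false reports; in the side picture it found the jar within about 4 pixels of where it started. I did not look for the ring again.

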